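Dock the peristaltic pump and hold its pressure arm open for tubing

TASK

Slide the loose pump module along its docking plate until its side butts flush against the controller, leaving no gap. Then push the pump's sprung pressure arm, by its orange paddle, back away from the rotor past both ratchet clicks until it is wide open, and finish while still holding it open there, with the pump still docked, so that a colleague can lay new tubing round the rotor. Leave the glassware standing where it is.

Things in the scene. Friction and masses are not known exactly. Their poses are not given: they have to be found in the camera images.
- controller: White box with blue skirt, display and keys on top, 160 (x) x 110 (y) x 100 mm; fixed, its place and yaw vary. Origin on the bench below its centre. An aluminium docking plate, 6 mm thick, 176 mm wide, lies under it and runs 220 mm out on its -y side; guide rails along the plate's edges, 10 mm high and 164 mm apart, keep the pump lined up.
- dock_face (a point): Middle of the controller's docking face (its -y side), 46 mm above the bench. Axes are the controller's: y points from this face into the controller, so the pump is pushed along +y; z up.
- pump: Loose pump module, about 0.9 kg, white with blue skirt and steel deck: 160 (x) x 150 (y) x 75 mm. Origin at the centre of its underside, 6 mm above the bench on the plate; axes parallel to the controller's. Starts 20 to 45 mm short of the docking face; sliding takes 4 to 7 N. On the deck: the roller rotor (56 mm wide, 26 mm high, axis at x 8, y -42 mm) and the pressure arm along its +y side.
- pump_face (a point): Middle of the pump's docking side (+y side), level with dock_face. Docked flush, it coincides with dock_face.
- pump_outer_face (a point): Middle of the pump's other side (-y side), 56 mm above the bench: the flat upright side to push on, 75 mm high. The space in front of it is clear.
- hinge_pin (a point): On the upright hinge pin of the pressure arm, at x 64, y 0 mm of the pump, 101 mm above the bench; axes are the pump's.
- paddle (a point): Middle of the pushing face of the orange paddle at the arm's free end; the face looks to -y when shut, 28 mm wide, 36 mm high (89 to 125 mm above the bench), paddle 8 mm thick. With the arm shut it lies 122 mm to -x and 4 mm to -y of the hinge pin; it turns with the arm. The deck (81 mm above the bench) is clear for 50 mm to its -y side, for a finger to push it to +y.
- pressure_arm (a joint): Angle of the aluminium pressure arm, rad: 0 shut at the rotor, growing as the paddle is pushed to +y; stop at 0.37. The spring takes 4 N at the paddle to start, 9 N at the stop, each click 2 N more. A sprung pawl clicks over a ratchet tooth at 0.12 and another at 0.23; let go, the arm falls back onto the pawl, so it is wide open (0.30 and more) only while it is held there.
- bottle_center (a point): Amber glass bottle with a blue cap, 70 mm across, 145 mm high, point half-way up; bystander.
- flask_center (a point): Conical glass flask, 82 mm across the foot, 118 mm high, point half-way up; bystander.
- beaker_center (a point): Glass beaker, 68 mm across, 90 mm high, point half-way up; bystander.

How it is judged (in metres and radians):
On the way, in this order (a step that is already met when the one before it is completed fails the run):
1. the pump butts flush against the controller, its arm not yet past the second click (y of pump_face in the frame of dock_face above -0.0025 m and angle between the y axis of pump and the y axis of dock_face, either way round below 0.03 rad and value of joint pressure_arm below 0.18 rad), for 0.2 s.
2. the pressure arm is pushed past the second click, the pump staying docked (value of joint pressure_arm above 0.27 rad and y of pump_face in the frame of dock_face above -0.0025 m), for 0.1 s.
At the end, for the whole second after the job is handed in: The fingers hold the pressure arm open beyond 0.28 rad (past the second click and off the pawl; the stop is at 0.37) with more than 2 N, while the pump stands level and flush on the controller: gap under 2.5 mm, sides parallel within 0.03 rad (value of joint pressure_arm above 0.28 rad and contact force between the fingers and pressure_arm above 2 N and y of pump_face in the frame of dock_face above -0.0025 m and angle between the y axis of pump and the y axis of dock_face, either way round below 0.03 rad and angle between pump's own z axis and vertical below 0.04 rad); the arm keeps its last pose, push and grip.
It fails at once if the bottle is moved by more than 20 mm (distance of bottle_center from where it was at the start of the episode above 0.02 m).
It fails at once if the flask is moved by more than 20 mm (distance of flask_center from where it was at the start of the episode above 0.02 m).
It fails at once if the beaker is moved by more than 20 mm (distance of beaker_center from where it was at the start of the episode above 0.02 m).
It also fails if it takes over 38 s, if anything falls off the work surface, if the arm or the gripper's body presses on something with over 40 N, if the wrist force passes 120 N, or if a joint passes its speed limit or range.

ROBOT

A 6-joint arm with a two-finger parallel gripper is mounted at the origin on the work surface. World frame = base frame: x ahead of the robot, y to its left, z up, the work surface at z = 0. Lengths are in mm, angles in rad, forces in N, time in s.
With the tool pointing down it reaches from about 300 to 1000 mm from the base axis. Payload 5.1 kg.
Tool frame: the origin (TCP) lies at the very end of the fingers, on their centre line; the grasp point (between the pads) lies 19 mm behind it (bot.hold_point_z is the distance from the TCP to the grasp point, in mm); x points along the fingers, y is the direction in which the jaws open and shut, and the axes are right-handed (so a half turn about x gives the same grasp; the last joint's range is limited). The gripper opens to 95 mm and grips with 3 to 60 N. Pads are 20 mm wide; open, the fingers measure 119 mm over their backs; the gripper's body (75 mm by 180 mm) begins 59 mm behind the grasp point.
Start: joints at [1.174, 0.124, 1.65, -0, 1.367, -0.083], TCP at [200.66, 618.24, 214.656] pointing down, gripper open.
Joint ranges: [-2.61, 2.61], [-1.02, 2.33], [0.03, 2.71], [-1.35, 4.49], [0.32, 2.68], [-2.91, 2.91]. Speed limits (rad/s): [2.57, 2.57, 3.14, 3.14, 3.14, 3.14].

INTERFACE

Orientations are given as a unit quaternion [x, y, z, w].
In Python, from workcell import bot gives the robot as it stands.
- The arm moves only by the tool move_arm, never from a script. Its argument "targets" is a list of rows, each a list of 6 numbers: the shift along the tool's x, y, z normalised to -1 to 1, where 1 is 150 mm, then the turn, a rotation vector about the tool's x, y, z normalised to -1 to 1, where 1 is 90 degrees. A call has 1 to 20 rows; each row is the pose to reach, as a shift and turn from the pose measured when the call began, along the tool's axes at that moment; what a row does not reach only later rows make up. A row lasts 1/8 s, in which the tool goes at most 62.5 mm and 10.7 degrees, less where a joint would pass 70% of its speed; a pose out of reach is approached as far as the arm can. A call with a number of a shift or a turn outside -1 to 1 is refused whole. A call with a gripper value outside its range is refused whole. "hand" is the gripper's target within -1 to 1 (shut at 1, half-way at 0, fully open at -1), set as the call begins (left out, the last holds). The fingers move at their own pace and stop on an object; the grip force is fixed at half the most. Time passes only in rows, so rows that repeat a pose let the fingers close. It gives the time, the measured TCP pose, the force and the opening at its end, in the units of the state.
- bot.get_obs(): the state, without advancing time (a new reading comes with each control period).
- bot.read_camera(name): name is "scene" or "side" or "wrist"; returns the picture (384x512x3 uint8, red, green, blue); there is no depth.
- bot.camera_model(name): a dict with "vertical_fov" (degrees; the focal length in pixels is half the picture's height over the tangent of half this angle, whatever the lens; pixels are square), "cx", "cy" (the principal point, pixels), "dist_coeffs" ([k1, k2, p1, p2, k3] as OpenCV has them; the pictures are not rectified), "position" and "orientation" of the camera in the world. Camera axes: x right, y down, z forward; pixel columns grow to the right and rows downward; lengths in mm; the calibration is good to about 2 mm. A picture is of the moment at which its call begins: read the wrist's pose just before it. camera_model takes no time and is no camera call; for the wrist camera it gives the pose at the moment of the call.
- bot.finish_job(): hands the job in, once; it reports no verdict.
Trained networks look in the newest picture that a camera, given by its name, has taken for a name from the list of things; names that differ only in an ending like _2 or _b are one class to them, and where a whole thing is asked for, a point or a joint stands for the part that bears it (a point fixed in the world has none). Each returns a list of dicts, best first, with "confidence" (0 to 1); they miss things now and then, are a little off and sometimes report something else, mostly with a low value. They report only what shows in the picture. A call takes as long as a camera call.
- bot.spot_in(camera, target): "bbox" ([left, top, width, height] in pixels, round what is visible of it).
- bot.trace(camera, target): "mask" (384x512 bool, what is visible of it) and "bbox" ([left, top, width, height] in pixels, round what is visible of it).
- bot.landmark_of(camera, target): "position" ([row, column] in pixels: a listed point, or the origin of a listed thing).
The state is a dict: "clock": time; "joint_pos": joint angles; "qvel": joint speeds; "joint_efforts": joint torques, N m; "eef_pos": TCP position; "tool_rot": TCP orientation; "wrist_force": force on the tool from outside, world axes, zero at the start; "wrist_torque": the same for the moment, N m; "gripper_width": finger opening in mm.
Only numpy, scipy, OpenCV 4.12 (cv2) and the standard library are available. Lean on these libraries where they do the work, as an engineer would, in place of code of your own. Each camera call takes 0.05 s, during which the arm holds its last target. There are 200 camera calls.

## Working session

There is one attempt and no reset: what is moved stays moved. The work goes in short steps, Python scripts to look and compute and a tool call to move; the robot and the scene stay as the last step left them, time stands still between calls to the robot, and variables do not carry over. Pictures are saved under pics/ and viewed, about 8 in all and at most 12, crops included, and the job is handed in when it is done.

Besides the shell and the picture viewer there is one more tool, called after ">>>" as name([rows], argument=value, ...), one row to a line, values as JSON. move_arm: Moves the arm, as the interface text tells. Scaled input: -1 to 1 covers 150 mm each way for a shift and 90 degrees each way for a turn. Its arguments: {"type":"object","properties":{"targets":{"type":"array","items":{"type":"array","items":{"type":"number"}}},"hand":{"type":"number"}},"required":["targets"]}

```bash
mkdir -p pics; cat > h.py <<'E'
import numpy as np,cv2
from scipy.spatial.transform import Rotation as R
from workcell import bot
def ray(cam,rc,m=None):
    m=m or bot.camera_model(cam); f=192/np.tan(np.radians(m["vertical_fov"]/2))
    K=np.array([[f,0,m["cx"]],[0,f,m["cy"]],[0,0,1]])
    p=cv2.undistortPoints(np.array([[[rc[1],rc[0]]]],float),K,np.array(m["dist_coeffs"],float))[0,0]
    return np.array(m["position"]),R.from_quat(m["orientation"]).apply([p[0],p[1],1])
def at_z(cam,rc,z,m=None):
    o,d=ray(cam,rc,m); return o+d*(z-o[2])/d[2]
def proj(cam,P,m=None):
    m=m or bot.camera_model(cam); f=192/np.tan(np.radians(m["vertical_fov"]/2))
    K=np.array([[f,0,m["cx"]],[0,f,m["cy"]],[0,0,1]])
    r=R.from_quat(m["orientation"]).inv(); P=np.atleast_2d(P)
    return cv2.projectPoints(np.array(P,float),r.as_rotvec(),r.apply(-np.array(m["position"])),K,np.array(m["dist_coeffs"],float))[0][:,0]
E
python3 - <<'E'
from h import *
Z=dict(controller=0,dock_face=46,pump=6,pump_face=46,pump_outer_face=56,hinge_pin=101,paddle=107,bottle_center=72.5,flask_center=59,beaker_center=45)
ims=[]
for c in("scene","side"):
    im=bot.read_camera(c); ims.append(im)
    for n,z in Z.items():
        for r in bot.landmark_of(c,n)[:1]: print(c,n,np.round(r["position"]),round(r["confidence"],2),at_z(c,r["position"],z).round())
ims=[cv2.resize(i,(800,600)) for i in ims]
for c,i in zip("ab",ims): cv2.imwrite(f"pics/{c}.png",i[...,::-1])
print({k:np.round(v,3) for k,v in bot.get_obs().items()})
E
```

```text
scene controller [205. 328.] 0.91 [577. 167.   0.]
scene dock_face [206. 318.] 0.82 [604. 120.  46.]
scene pump [223. 282.] 0.88 [601.  26.   6.]
scene pump_face [201. 310.] 0.84 [583. 108.  46.]
scene pump_outer_face [224. 260.] 0.91 [622. -41.  56.]
scene hinge_pin [218. 299.] 0.94 [665.  38. 101.]
scene paddle [187. 269.] 0.84 [559.   1. 107.]
scene bottle_center [174. 416.] 0.97 [601. 405.  72.]
scene flask_center [268. 142.] 0.68 [ 663. -326.   59.]
scene beaker_center [199. 108.] 0.65 [ 417. -392.   45.]
side controller [173. 252.] 0.71 [570. 167.   0.]
side dock_face [176. 258.] 0.83 [581. 115.  46.]
side pump [208. 268.] 0.63 [601.  26.   6.]
side pump_face [180. 258.] 0.64 [580.  99.  46.]
side pump_outer_face [217. 276.] 0.56 [611. -42.  56.]
side hinge_pin [183. 294.] 0.66 [669.  32. 101.]
side bottle_center [103. 250.] 0.79 [591. 407.  72.]
side flask_center [316. 314.] 0.93 [ 663. -328.   59.]
side beaker_center [356. 207.] 0.87 [ 414. -391.   45.]
{'clock': np.float64(1.1), 'joint_pos': array([ 1.174,  0.124,  1.65 ,  0.   ,  1.367, -0.083]), 'qvel': array([ 0.   , -0.   , -0.001, -0.   , -0.   , -0.001]), 'joint_efforts': array([ 1.0000e-03, -4.1757e+01, -3.6025e+01,  7.8000e-02,  4.3000e-02,
        0.0000e+00]), 'eef_pos': array([200.668, 618.249, 214.653]), 'tool_rot': array([ 0.11 ,  0.698, -0.11 ,  0.698]), 'wrist_force': array([ 0.618, -0.142,  0.149]), 'wrist_torque': array([ 0.02 , -0.012,  0.017]), 'gripper_width': np.float64(95.081)}
```

View pics/a.png

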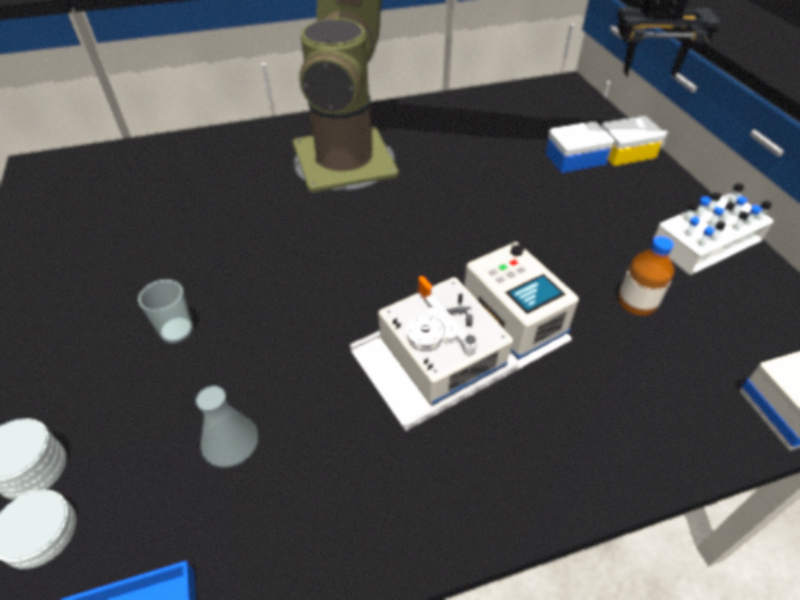

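View pics/b.png

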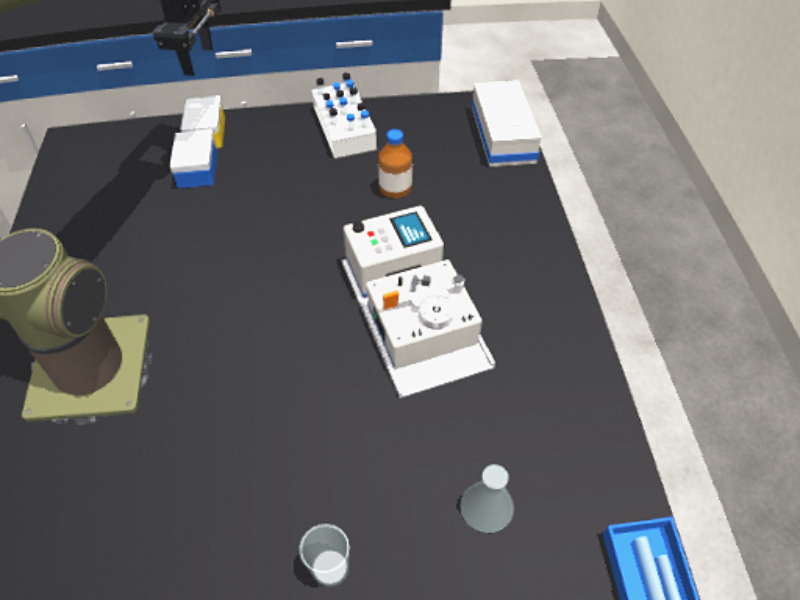

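Both pictures agree with the networks: the pump is at about (601, 26), yaw about 0.18, with the orange paddle on the robot side. Next I plan the approach to the outer face.

```bash
cat >> h.py <<'E'
def plan(P,yaw,flip):
    o=bot.get_obs(); T=R.from_quat(o["tool_rot"]); s=-1 if flip else 1
    y=s*np.array([np.cos(yaw),np.sin(yaw),0]); x=np.array([0,0,-1.]); G=R.from_matrix(np.c_[x,y,np.cross(x,y)])
    d=T.inv().apply(np.array(P)-o["eef_pos"])/150; t=(T.inv()*G).as_rotvec()/(np.pi/2)
    print("shift",d.round(3),"turn",t.round(3),"flip",flip)
E
python3 - <<'E'
from h import *
for f in(0,1): plan([625,-107,215],.18,f)
m=bot.camera_model("wrist");T=R.from_quat(bot.get_obs()["tool_rot"])
print(T.as_matrix().round(3),T.inv().apply(m["position"]-bot.get_obs()["eef_pos"]),(T.inv()*R.from_quat(m["orientation"])).as_matrix().round(2))
E
```

```text
shift [-2.000e-03 -3.726e+00  4.183e+00] turn [ 0.686 -0.    -0.   ] flip 0
shift [-2.000e-03 -3.726e+00  4.183e+00] turn [-1.314  0.    -0.   ] flip 1
[[ 0.     0.309  0.951]
 [ 0.     0.951 -0.309]
 [-1.     0.     0.   ]] [-1.69773458e+02  3.81820944e-02 -8.19871821e+01] [[-0.   -0.29  0.96]
 [ 1.   -0.    0.  ]
 [ 0.    0.96  0.29]]
```

>>> move_arm([
  [0,-0.35,0.4,0,0,0],
  [0,-0.7,0.8,0,0,0],
  [0,-0.89,1,0,0,0],
  [0,-0.89,1,0,0,0],
], hand=1)

```text
clock: 1.6
eef_pos: [303.4, 442.6, 214.8]
tool_rot: [0.112, 0.698, -0.112, 0.698]
wrist_force: [-0.1, -0.0, -0.2]
gripper_width: 60.7
```

>>> move_arm([
  [0,-0.35,0.4,0,0,0],
  [0,-0.7,0.8,0,0,0],
  [0,-0.89,1,0,0,0],
  [0,-0.89,1,0,0,0],
])

```text
clock: 2.1
eef_pos: [405.5, 267.3, 215.1]
tool_rot: [0.113, 0.698, -0.113, 0.698]
wrist_force: [-0.7, 0.8, -0.3]
gripper_width: 20.6
```

>>> move_arm([
  [0,-0.35,0.4,0,0,0],
  [0,-0.7,0.8,0,0,0],
  [0,-0.89,1,0,0,0],
  [0,-0.89,1,0,0,0],
])

```text
clock: 2.6
eef_pos: [507.0, 92.1, 215.2]
tool_rot: [0.114, 0.698, -0.113, 0.698]
wrist_force: [0.7, 0.5, -0.1]
gripper_width: 0.2
```

>>> move_arm([
  [0,-0.35,0.4,0.11,0,0],
  [0,-0.7,0.8,0.22,0,0],
  [0,-0.89,1,0.33,0,0],
  [0,-0.89,1,0.44,0,0],
  [0,-0.89,1,0.56,0,0],
  [0,-0.89,1,0.69,0,0],
  [0,-0.89,1,0.69,0,0],
])

```text
clock: 3.48
eef_pos: [607.2, -80.2, 214.9]
tool_rot: [0.457, 0.54, -0.456, 0.54]
wrist_force: [0.9, 0.5, 0.1]
gripper_width: 0.5
```

```bash
python3 - <<'E'
from h import *
Z=dict(controller=0,dock_face=46,pump=6,pump_face=46,pump_outer_face=56,hinge_pin=101,paddle=107)
o=bot.get_obs();print(o["clock"],o["eef_pos"],o["wrist_force"],o["joint_pos"])
m=bot.camera_model("wrist");im=bot.read_camera("wrist")
cv2.imwrite("pics/w1.png",im[...,::-1])
for n,z in Z.items():
    for r in bot.landmark_of("wrist",n)[:1]: print(n,np.round(r["position"]),round(r["confidence"],2),at_z("wrist",r["position"],z,m).round())
plan([625,-107,215],.18,0)
E
```

```text
3.475 [607.21815236 -80.22822966 214.92241573] [0.88032459 0.49525321 0.05712495] [-0.22001947  0.04167346  1.73716712  0.00220523  1.36234127 -0.38730345]
dock_face [  2. 263.] 0.88 [584. 118.  46.]
pump [ 95. 264.] 0.74 [603.  26.   6.]
pump_face [ 23. 267.] 0.82 [592.  98.  46.]
pump_outer_face [157. 272.] 0.58 [625. -47.  56.]
hinge_pin [ 90. 336.] 0.59 [671.  36. 101.]
paddle [102. 213.] 0.74 [553.   5. 107.]
shift [0.001 0.092 0.184] turn [-0.01  -0.001 -0.001] flip 0
```

View pics/w1.png

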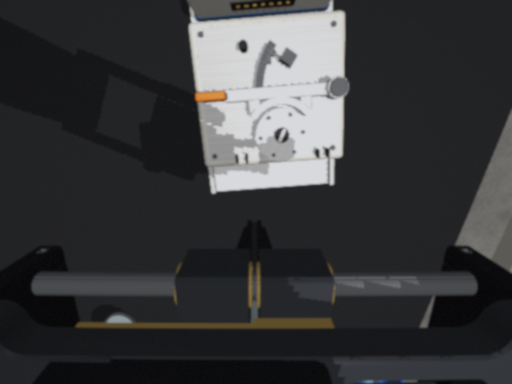

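The wrist view shows the pump deck with corners near (190,22), (345,12), (343,157) and (205,165), and the paddle at (210,97). The fingers are clear of the pump.

```bash
python3 - <<'E'
from h import *
m=bot.camera_model("wrist")
c=[at_z("wrist",p,81,m) for p in((22,191),(12,345),(157,343),(165,205))]
print(np.round(c),np.mean(c,0)); ang=lambda v:np.arctan2(v[1],v[0])
print(ang(c[1]-c[0]),ang(c[2]-c[3]),ang(c[1]-c[2])-np.pi/2,ang(c[0]-c[3])-np.pi/2)
print([at_z("wrist",p,121,m).round() for p in((97,197),(97,226))])
for y in(.17,.2):plan([630,-105,45],y,0)
E
```

```text
[[518.  75.  81.]
 [668. 109.  81.]
 [703. -32.  81.]
 [548. -67.  81.]] [608.92433072  21.43364659  81.        ]
0.22317591980987087 0.22268886824510833 0.2418419041583575 0.21032611413712554
[array([539.,   4., 121.]), array([566.,   9., 121.])]
shift [1.134 0.126 0.177] turn [-0.004 -0.001 -0.001] flip 0
shift [1.134 0.126 0.177] turn [-0.023 -0.001 -0.001] flip 0
```

>>> move_arm([
  [0.1,0.148,0.167,-0.036,0,0],
  [0.5,0.148,0.167,-0.036,0,0],
  [0.9,0.148,0.167,-0.036,0,0],
  [1,0.148,0.167,-0.036,0,0],
  [1,0.148,0.167,-0.036,0,0],
])

```text
clock: 4.5
eef_pos: [632.9, -102.9, 65.1]
tool_rot: [0.442, 0.552, -0.441, 0.552]
wrist_force: [-0.3, -0.4, 0.4]
gripper_width: 0.5
```

```bash
python3 - <<'E'
from h import *
o=bot.get_obs();print(o["clock"],o["eef_pos"],o["wrist_force"])
plan([633,-103,45],.22,0); plan([605+.218*85,24-.976*85,45],.22,0)
E
```

```text
4.5 [ 632.93045198 -102.8864475    65.0814144 ] [-0.27277277 -0.39728637  0.37039365]
shift [0.134 0.    0.001] turn [ 0.001 -0.001 -0.   ] flip 0
shift [ 0.134  0.003 -0.299] turn [ 0.001 -0.001 -0.   ] flip 0
```

>>> move_arm([
  [0.134,0,0,0,0,0],
  [0.134,0,-0.1,0,0,0],
  [0.134,0,-0.2,0,0,0],
  [0.134,0,-0.25,0,0,0],
  [0.134,0,-0.3,0,0,0],
  [0.134,0,-0.33,0,0,0],
  [0.134,0,-0.36,0,0,0],
  [0.134,0,-0.38,0,0,0],
])

```text
clock: 5.5
eef_pos: [621.2, -48.2, 45.9]
tool_rot: [0.442, 0.551, -0.441, 0.553]
wrist_force: [0.5, -5.4, 1.4]
gripper_width: 0.4
```

>>> move_arm([
  [0,0,-0.02,0,0,0],
  [0,0,-0.04,0,0,0],
  [0,0,-0.06,0,0,0],
])

```text
clock: 5.88
eef_pos: [621.0, -42.1, 46.6]
tool_rot: [0.441, 0.549, -0.442, 0.556]
wrist_force: [5.7, -18.0, -2.6]
gripper_width: 0.4
```

>>> move_arm([
  [0,0,-0.015,0,0,0],
  [0,0,-0.03,0,0,0],
  [0,0,-0.03,0,0,0],
])

```text
clock: 6.25
eef_pos: [621.2, -42.2, 46.8]
tool_rot: [0.439, 0.547, -0.443, 0.559]
wrist_force: [4.2, -18.6, -4.0]
gripper_width: 0.6
```

```bash
python3 - <<'E'
from h import *
o=bot.get_obs();print(o["clock"],o["eef_pos"],o["wrist_force"])
b=[]
for c,(r,q) in(("scene",(150,230)),("side",(120,200))):
    im=bot.read_camera(c); b.append(cv2.resize(im[r:r+120,q:q+150],(500,400),interpolation=3))
    for n,z in dict(controller=0,pump=6,dock_face=46,pump_face=46,pump_outer_face=56,hinge_pin=101,paddle=107).items():
        for r in bot.landmark_of(c,n)[:1]: print(c,n,round(r["confidence"],2),at_z(c,r["position"],z).round())
cv2.imwrite("pics/d.png",cv2.resize(np.hstack(b),(800,320))[...,::-1])
E
```

```text
6.25 [621.18012702 -42.21044731  46.78842416] [  4.19057925 -18.64800053  -3.99084984]
scene controller 0.72 [571. 174.   0.]
scene pump 0.78 [609.  48.   6.]
scene dock_face 0.67 [595. 117.  46.]
scene pump_face 0.61 [581. 116.  46.]
scene pump_outer_face 0.67 [622. -30.  56.]
scene hinge_pin 0.61 [659.  56. 101.]
scene paddle 0.79 [551.  25. 107.]
side controller 0.77 [569. 169.   0.]
side pump 0.61 [681. 145.   6.]
side dock_face 0.76 [578. 111.  46.]
side pump_outer_face 0.58 [615. -17.  56.]
side hinge_pin 0.88 [663.  58. 101.]
side paddle 0.58 [554.  34. 107.]
```

View pics/d.png

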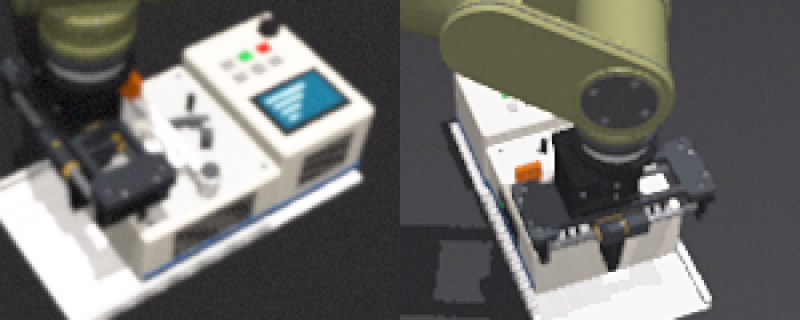

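The pump looks seated with no gap in the scene view. It is blocked at about 18 N after roughly 20 mm of travel. I'll back off and go up.

>>> move_arm([
  [0,0,0.1,0,0,0],
  [0,0,0.2,0,0,0],
  [-0.3,0,0.22,0,0,0],
  [-0.7,0,0.22,0,0,0],
  [-1,0,0.2,0,0,0],
  [-1,0,0.2,0,0,0],
])

```text
clock: 7.8
eef_pos: [629.2, -69.4, 203.3]
tool_rot: [0.441, 0.544, -0.441, 0.561]
wrist_force: [0.8, 0.4, -0.4]
gripper_width: 0.2
```

```bash
python3 - <<'E'
from h import *
o=bot.get_obs();print(o["clock"],o["eef_pos"],o["wrist_force"])
plan([557,-12,200],.22,0)
E
```

```text
7.8 [629.18840504 -69.41111242 203.3404879 ] [ 0.82584589  0.40283546 -0.39992315]
shift [ 0.007 -0.385 -0.48 ] turn [ 0.002  0.012 -0.01 ] flip 0
```

>>> move_arm([
  [0,-0.2,-0.24,0,0.012,-0.01],
  [0,-0.38,-0.48,0,0.012,-0.01],
  [0,-0.385,-0.48,0,0.012,-0.01],
  [0,-0.385,-0.48,0,0.012,-0.01],
])

```text
clock: 8.3
eef_pos: [556.9, -12.0, 200.2]
tool_rot: [0.441, 0.553, -0.441, 0.552]
wrist_force: [0.6, -0.0, -0.1]
gripper_width: 0.2
```

```bash
python3 - <<'E'
from h import *
o=bot.get_obs();print(o["clock"],o["eef_pos"],o["wrist_force"])
m=bot.camera_model("wrist");im=bot.read_camera("wrist")
cv2.imwrite("pics/w2.png",cv2.resize(im,(800,600))[...,::-1])
for n,z in dict(dock_face=46,pump_face=46,hinge_pin=101,paddle=107).items():
    for r in bot.landmark_of("wrist",n)[:1]: print(n,np.round(r["position"]),round(r["confidence"],2),at_z("wrist",r["position"],z,m).round())
E
```

```text
8.3 [556.89930279 -12.02695645 200.20623117] [ 0.60220172 -0.02805625 -0.08941339]
dock_face [ 79. 304.] 0.67 [586. 116.  46.]
pump_face [ 77. 306.] 0.74 [587. 118.  46.]
hinge_pin [152. 372.] 0.71 [663.  58. 101.]
paddle [160. 254.] 0.92 [549.  24. 107.]
```

View pics/w2.png

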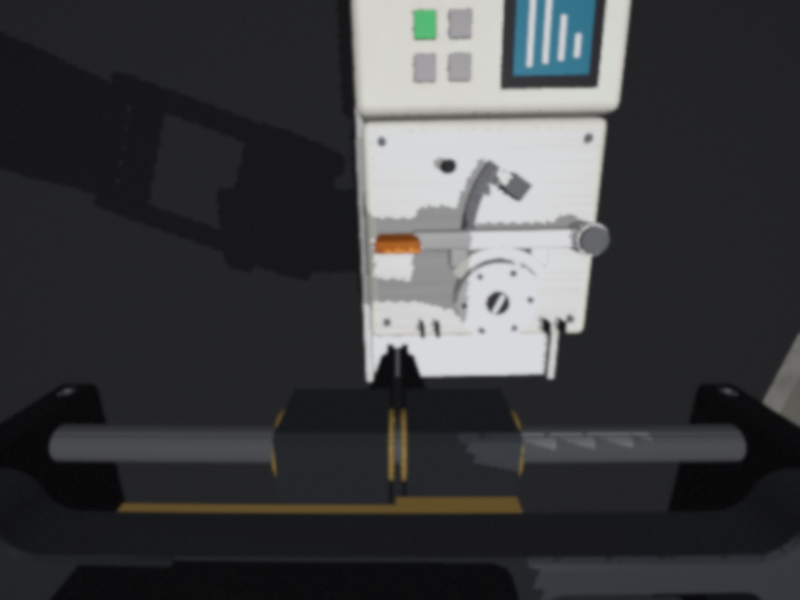

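The wrist view shows the pump edge parallel to the controller with no gap (seam at row ~115 in the 800x600 picture). The dock_face and pump_face estimates coincide. The fingers line up with the paddle at column ~398. Descending.

>>> move_arm([
  [0.3,0,-0.04,0,0,0],
  [0.5,0,-0.05,0,0,0],
  [0.62,0,-0.05,0,0,0],
  [0.68,0,-0.06,0,0,0],
  [0.68,0,-0.06,0,0,0],
])

```text
clock: 9.18
eef_pos: [555.7, -3.8, 99.0]
tool_rot: [0.441, 0.552, -0.442, 0.552]
wrist_force: [-0.7, -0.1, 0.4]
gripper_width: 0.3
```

>>> move_arm([
  [0,0,-0.06,0,0,0],
  [0,0,-0.11,0,0,0],
  [0,0,-0.15,0.03,0,0],
  [0,0.003,-0.19,0.06,0,0],
  [0,0.005,-0.23,0.1,0,0],
  [0,0.008,-0.27,0.13,0,0],
  [0,0.01,-0.31,0.16,0,0],
  [0,0.012,-0.35,0.19,0,0],
  [0,0.014,-0.39,0.21,0,0],
  [0,0.014,-0.39,0.21,0,0],
])

```text
clock: 10.42
eef_pos: [545.2, 52.3, 99.8]
tool_rot: [-0.525, -0.471, 0.527, -0.474]
wrist_force: [0.0, -8.0, 0.1]
gripper_width: 0.6
```

```bash
python3 - <<'E'
from h import *
o=bot.get_obs();print(o["clock"],o["eef_pos"],o["wrist_force"])
m=bot.camera_model("wrist");im=bot.read_camera("wrist")
a=im
b=bot.read_camera("scene")[150:246,230:358]
cv2.imwrite("pics/w3.png",cv2.resize(np.hstack([a,cv2.resize(b,(512,384))]),(800,300))[...,::-1])
for c in("wrist","scene","side"):
  for n,z in dict(dock_face=46,pump_face=46,hinge_pin=101,paddle=107).items():
    for r in bot.landmark_of(c,n)[:1]: print(c,n,np.round(r["position"]),round(r["confidence"],2),at_z(c,r["position"],z).round())
E
```

```text
10.425 [545.16518063  52.2931226   99.8293632 ] [ 0.01170821 -7.97108918  0.14395767]
wrist hinge_pin [209. 430.] 0.71 [666.  59. 101.]
wrist paddle [230. 253.] 0.94 [546.  60. 107.]
scene dock_face [202. 313.] 0.71 [588. 114.  46.]
scene pump_face [202. 312.] 0.81 [589. 111.  46.]
scene hinge_pin [216. 306.] 0.84 [665.  57. 101.]
scene paddle [179. 293.] 0.68 [549.  68. 107.]
side dock_face [177. 257.] 0.76 [578. 111.  46.]
side hinge_pin [176. 290.] 0.88 [663.  58. 101.]
side paddle [185. 251.] 0.58 [554.  34. 107.]
```

View pics/w3.png

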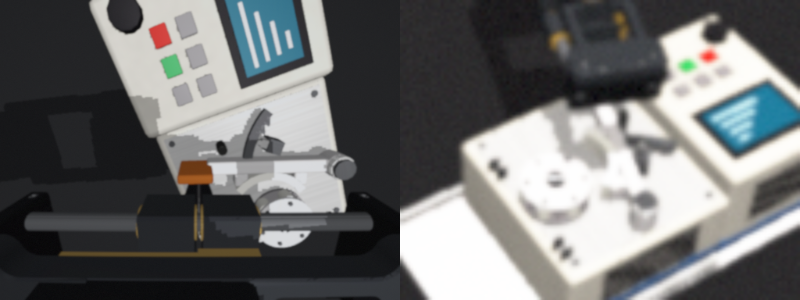

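>>> move_arm([
  [0,0,-0.02,0.01,0,0],
  [0,0.002,-0.04,0.02,0,0],
  [0,0.004,-0.055,0.03,0,0],
  [0,0.004,-0.055,0.03,0,0],
])

```text
clock: 11.62
eef_pos: [545.0, 58.0, 99.9]
tool_rot: [-0.533, -0.458, 0.54, -0.463]
wrist_force: [-5.1, -9.4, 1.2]
gripper_width: 0.4
```

>>> move_arm([
  [0,0,-0.02,0,0,0],
  [0,0,-0.035,0,0,0],
  [0,0,-0.035,0,0,0],
  [0,0,-0.035,0,0,0],
])

```text
clock: 12.12
eef_pos: [545.0, 58.4, 100.1]
tool_rot: [-0.53, -0.456, 0.543, -0.466]
wrist_force: [-3.2, -17.9, 1.3]
gripper_width: -0.1
```

```bash
python3 - <<'E'
from h import *
o=bot.get_obs();print(o["clock"],o["eef_pos"],o["wrist_force"])
m=bot.camera_model("wrist");im=bot.read_camera("wrist")
b=bot.read_camera("scene")[150:246,230:358]
cv2.imwrite("pics/w4.png",cv2.resize(np.hstack([im,cv2.resize(b,(512,384))]),(800,300))[...,::-1])
for c in("wrist","scene"):
  for n,z in dict(dock_face=46,pump_face=46,hinge_pin=101,paddle=107).items():
    for r in bot.landmark_of(c,n)[:1]: print(c,n,round(r["confidence"],2),at_z(c,r["position"],z).round())
o=bot.get_obs();print(o["clock"],o["eef_pos"],o["wrist_force"])
E
```

```text
12.125 [545.03762984  58.40827623 100.10875991] [ -3.20286092 -17.90572691   1.26063837]
wrist hinge_pin 0.97 [666.  57. 101.]
wrist paddle 0.7 [546.  68. 107.]
scene dock_face 0.65 [592. 118.  46.]
scene pump_face 0.85 [580. 118.  46.]
scene hinge_pin 0.58 [663.  64. 101.]
scene paddle 0.94 [544.  73. 107.]
12.625 [545.04508147  58.41332769 100.14129526] [ -2.85285803 -18.20406271   1.45140551]
```

View pics/w4.png

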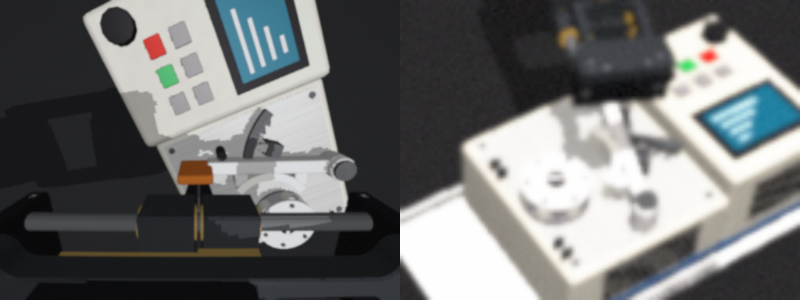

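The arm is at its stop: force rose from about 10 N to 18 N with only 0.4 mm of motion. The pump seam is still closed, so I'm handing in.

```bash
python3 -c "
from h import *
print(bot.finish_job()); o=bot.get_obs(); print(o['clock'],o['eef_pos'],o['wrist_force'])"
```

```text
the job is handed in; nothing more can be done
None
the job is handed in; nothing more can be done
```

I pushed the pump along its plate until it sat against the controller. I then pushed the orange paddle back past both clicks to its stop, and handed in at about 12.6 s with the fingers still holding it open. No verdict came back.

- **Pump docked:** It moved about 20 mm and then stayed blocked at about 18 N. From above, the seam to the controller was closed and parallel, and the close-up camera put the two faces within about 2 mm of each other. That is roughly the camera's accuracy, so the 2.5 mm limit rests mainly on the firm stop.
- **Arm wide open:** The fingers were pressing with about 18 N. The force had risen from about 10 N with only 0.4 mm of movement, so the arm is at its stop. From the images I estimate the angle at about 0.34 rad.
- **Disagreements:** In the last scene picture the two face estimates were 12 mm apart sideways, though level in the docking direction. An earlier side-view reading of the paddle was wrong because it matched the shut position, so I ignored it.
- **Glassware:** The arm's path stayed clear of the bottle, flask and beaker, but I did not re-measure them at the end.

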